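# Fit the bench pin to the quick-release column and lock it

## Task

Take the wooden bench pin (the head with the V notch) out of the rack and fit it to the quick-release column: slide its shoe down over the dovetail until it sits fully home, flat on the ledge, then swing the lever all the way round over the shoe to lock it. If the lever is in the way, swing it open first. Leave the other two heads in the rack and everything else on the bench where it is.

Things in the scene. Friction and masses are not known exactly. Their poses are not given: they have to be found in the camera images.
- pin_head: Bench pin, 0.2-0.39 kg: aluminium shoe (x -13 to 13 mm, 56 wide, 60 high) with a maple board at its foot (x -118 to -13, 64 wide, 16 thick, V notch at the -x end). Origin: centre of the shoe's underside, level with the board's; z up. Stands by itself on a flat surface. Pinch the shoe across x (26 mm; the front finger must stay above z 20) or across y (56 mm). Mass centre 16 mm ahead (-x).
- pin_groove (a point): Foot of the dovetail groove in the back (+x) face of the bench pin's shoe, 13 mm behind the origin, with the pin's axes. The groove is open at the bottom and back, 24 mm wide at the face, 39 at its floor, 14.5 deep, 50 high; a cap 10 mm thick closes it at the top.
- plate_head: Another head in the rack: the same shoe, with a plain steel plate 85 by 64 by 16 mm, no notch, 0.75 kg. Origin and axes as for the bench pin. Leave it.
- post_head: Another head in the rack: the same shoe, with an aluminium plate 75 by 60 by 14 mm carrying an upright tapered steel post 56 mm ahead (-x) of the origin, its top 101 mm above the underside. Origin and axes as for the bench pin. Leave it.
- rack: Fixed plywood rack, three bays 72 mm wide (at y -84, 0, 84 mm), a head in each, in any order, shoes at x = 0, boards to -x. Origin on the bench below the middle shoe. x -130 to 48, y -132 to 132; floor 8 thick; four partitions 12 thick, 66 high, full length: no room for fingers beside a shoe, only before and behind it. Open in front; lip 16 high at the back (x 40 to 48).
- mount: Fixed quick-release column, front to -x. Origin on the bench straight below the seat. Base x -62 to 82 mm, y -50 to 50, 12 thick; ledge x -66 to 14, y -30 to 30, top at z 60; column x 14.5 to 62, y -24 to 24, top at z 122: no finger fits between it and a seated shoe. Upright male dovetail on its front face, 20 mm wide at the root, 34 at its face, z 60 to 108, top 9 mm tapered.
- mount_seat (a point): Centre of the seat on the ledge's top (z 60 mm), with the mount's axes. A head is home when its origin is here and its axes lie along the mount's. Lower the shoe straight down over the dovetail, starting with its underside above z 108 mm; play about 1.4 mm each side.
- lever (a joint): Cam lever on the column, upright axis, rad: 0 open, grows anticlockwise seen from above, 1.57 (stop) locked. Its nose (14 mm wide, 37 long, 2.5 mm above a seated shoe) swings over the shoe to lock. It blocks the shoe's way down unless the joint is below 0.45, and cannot swing in over a shoe that is not home. Stays where left (0.12 N m). Starts anywhere from 0 to 1.
- lever_axis (a point): On the lever's upright axis, at the column's top (z 122 mm), 38 mm behind the seat (mount +x). The hub is 33 mm across and 25 high.
- lever_knob (a point): Middle of the lever's upright round black knob, 20 mm thick, 36 high, 75 mm from the axis, 164 mm above the bench; it can be pinched from above. The handle points to the mount's back left (45 degrees from +x towards +y) when open, to its front left (45 degrees from -x towards +y) when locked.
- silver_box: Round flat silver box, 70 mm across, 22 high, loose. Origin: centre of the underside. Leave it.
- bench_block: Flat steel bench block 63 by 63 by 18 mm, loose. Origin: centre of the underside. Leave it.
- ring_clamp: Wooden ring clamp 145 mm long (x), 34 wide, 27 high, lying, loose. Leave it.
- pliers: Pliers 145 mm long (x), 45 wide, 13 high, lying, loose. Leave it.
- handpiece: Fixed rest with a rotary handpiece, 170 mm long (x), 44 wide, 41 high.
Things that resemble listed ones, but are neither listed nor needed, are in the scene too. Leave any pink or red look-alike of the pin_head alone.

How it is judged:
By the outcome, as a careful person would: the job done as asked, in the order asked, and still so for the second after the job is handed in, with the robot touching nothing.
It also fails if it takes over 72 s, if anything falls off the work surface, if the arm or the gripper's body presses on something with over 40 N, if the wrist force passes 120 N, or if a joint passes its speed limit or range.

## Robot

A 6-joint arm with a two-finger parallel gripper is mounted at the origin on the work surface. World frame = base frame: x ahead of the robot, y to its left, z up, the work surface at z = 0. Lengths are in mm, angles in degrees, forces in N, time in s.
With the tool pointing down it reaches from about 300 to 850 mm from the base axis. Payload 4.2 kg.
Tool frame: the origin (TCP) lies midway between the tips of the shut fingers; the grasp point (between the pads) lies 19 mm behind it; z points along the fingers, y is the direction in which the jaws open and shut (so a half turn about z gives the same grasp; the last joint's range is limited). The gripper opens to 91 mm and grips with 3 to 60 N. Pads are 32 mm wide; open, the fingers measure 118 mm over their backs; the gripper's body (76 mm by 178 mm) begins 60 mm behind the grasp point.
Start: joints at [-65.145, 18.312, 89.639, -0, 72.044, -1.146], TCP at [252.076, -516.818, 213.976] pointing down, gripper open.
Joint ranges: [-177.97, 177.97], [-48.28, 115.42], [12.27, 149.76], [-77.06, 257.06], [2.81, 150.46], [-146.56, 146.56]. Speed limits (degrees/s): [147.25, 147.25, 180, 180, 180, 180].

## Interface

Orientations are given as [roll, pitch, yaw] about the fixed x, y, z axes, in that order (R = Rz(yaw) Ry(pitch) Rx(roll)).
In Python, from workcell import env gives the robot as it stands.
- The arm moves only by the shell command python3 -m jog 'ROWS' [FORCE]. ROWS is JSON, a list of rows, each an object of numbers: "dx", "dy", "dz": the shift along the world's x, y, z in m; "wx", "wy", "wz": the turn, a rotation vector about the world's x, y, z in rad; "grip": the gripper's target within -1 to 1 (shut at 1, half-way at 0, fully open at -1). In form: [{"dx": .., "dy": .., "dz": .., "wx": .., "wy": .., "wz": .., "grip": ..}, ...]. A call has 1 to 10 rows; each row shifts and turns the commanded pose from where the row before left it; what a row does not reach is not made up. A row lasts 1/10 s, in which the tool goes at most 50 mm and 8.59 degrees, less where a joint would pass 70% of its speed; a pose out of reach is approached as far as the arm can. A call with a gripper value outside its range is refused whole. The fingers move at their own pace and stop on an object; FORCE is the grip in N (left out, the last holds). Time passes only in rows, so rows that do not move let the fingers close. It gives the time, the measured TCP pose, the force and the opening at its end, in the units of the state.
- env.state(): the state, without advancing time (a new reading comes with each control period).
- env.grab_frame(name): name is "scene" or "top"; returns the picture (480x640x3 uint8, red, green, blue); there is no depth.
- env.get_calibration(name): a dict with "fx", "fy", "cx", "cy" (pixels), "R" (3x3) and "t" (3): a world point X has camera coordinates R X + t. Camera axes: x right, y down, z forward; pixel columns grow to the right and rows downward; lengths in mm; the calibration is good to about 2 mm. A picture is of the moment at which its call begins. get_calibration takes no time and is no camera call.
- env.job_done(): hands the job in, once; it reports no verdict.
The state is a dict: "time_s": time; "qpos": joint angles; "qvel": joint speeds; "effort": joint torques, N m; "ee_pos": TCP position; "ee_rot": TCP orientation; "force": force on the tool from outside, world axes, zero at the start; "torque": the same for the moment, N m; "gripper_width": finger opening in mm.
Only numpy, scipy, OpenCV 4.12 (cv2) and the standard library are available. Lean on these libraries where they do the work, as an engineer would, in place of code of your own. Each camera call takes 0.05 s, during which the arm holds its last target. There are 200 camera calls.

## Working session

There is one attempt and no reset: what is moved stays moved. The work goes in short steps, Python scripts to look and compute and a shell command to move; the robot and the scene stay as the last step left them, time stands still between calls to the robot, and variables do not carry over. Pictures are saved under pics/ and viewed, about 8 in all and at most 12, crops included, and the job is handed in when it is done.

```bash
mkdir -p pics; python3 - <<'E'
from workcell import env
import cv2,numpy as np
for n in("scene","top"):
    f=env.grab_frame(n); cv2.imwrite(f"pics/{n}0.png",f[:,:,::-1])
    c=env.get_calibration(n); print(n,c["fx"],c["cx"],c["cy"],np.round(c["R"],3).tolist(),np.round(c["t"],1))
    print(-np.array(c["R"]).T@np.array(c["t"]))
print(env.state())
E
```

```text
scene 505.0210904927956 324.9213029183996 247.59331613869296 [[-0.618, 0.786, 0.018], [0.487, 0.4, -0.776], [-0.617, -0.471, -0.63]] [ 277.5 -170.5 1433.1]
[1138.97388363  525.54894187  765.68809417]
top 469.8145200072349 322.3104689205778 244.2825539188231 [[0.031, -0.999, 0.009], [-0.994, -0.032, -0.104], [0.104, -0.006, -0.995]] [  23.   475.9 1021.4]
[ 366.14667359   44.16241946 1065.06537033]
{'time_s': 0.1, 'qpos': array([-6.51446119e+01,  1.83491109e+01,  8.96991880e+01, -2.58768046e-03,
        7.20439287e+01, -1.14443620e+00]), 'qvel': array([ 0.01541312, -0.10269024, -0.21666465, -0.01246006,  0.03445763,
        0.03211982]), 'effort': array([-2.46163891e-04, -4.13330734e+01, -2.32510471e+01,  7.29158660e-02,
        4.22388618e-02, -5.49587435e-05]), 'ee_pos': array([ 251.87419142, -516.39947419,  213.19454274]), 'ee_rot': array([-1.79907742e+02,  6.17817854e-04,  2.60006245e+01]), 'force': array([-1.09103921,  0.06132007,  1.04997504]), 'torque': array([-0.00239255,  0.00347701, -0.06208433]), 'gripper_width': 91.2154437783961}
```

View pics/scene0.png

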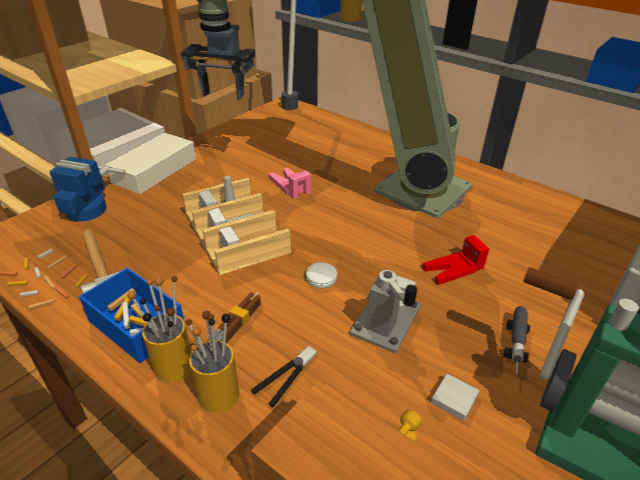

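View pics/top0.png

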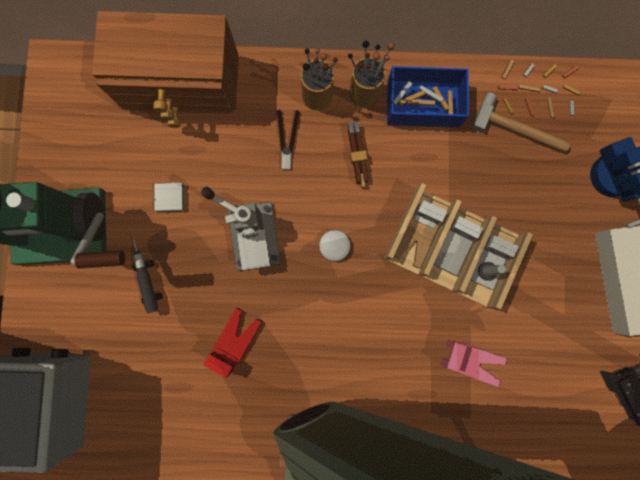

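Scene: the rack is at about top (460,245), the mount at top (255,235), with its knob at (207,192). Bench pin candidates in the top view are the left bay (415,235), middle bay (458,250, plain steel), right bay (490,262, post), the red look-alike (232,343) and the pink one (475,362). I'll check the choice in a close crop.

```bash
python3 - <<'E'
import cv2,numpy as np
t=cv2.imread("pics/top0.png")
a=cv2.resize(t[175:315,380:540],(800,700),interpolation=cv2.INTER_CUBIC)[:600]
cv2.imwrite("pics/c_rack.png",a)
b=cv2.resize(t[180:280,190:290],(600,600),interpolation=cv2.INTER_CUBIC)
cv2.imwrite("pics/c_mount.png",b)
E
```

```text
(no output)
```

View pics/c_rack.png

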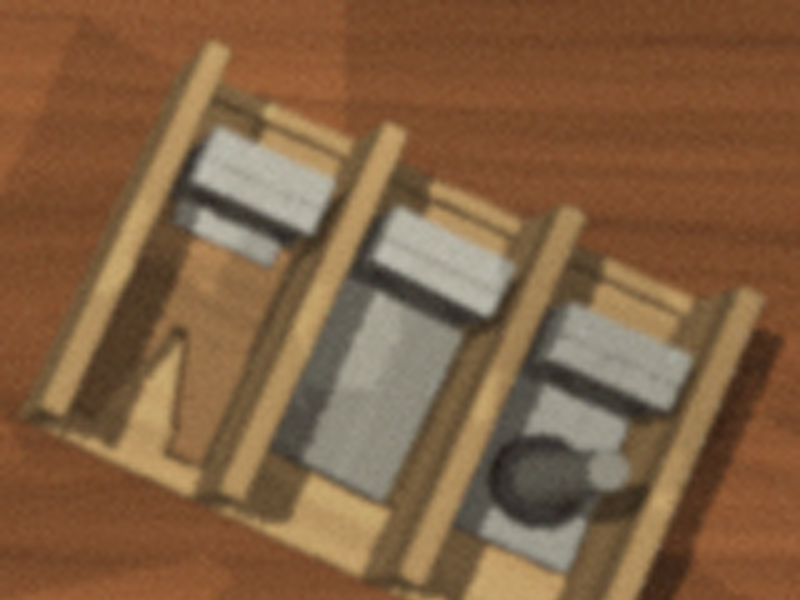

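View pics/c_mount.png

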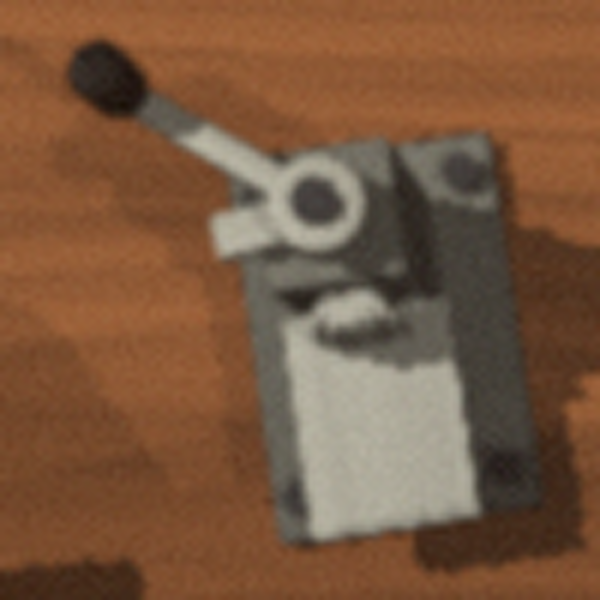

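The crop confirms that the bench pin (maple board, V notch) is in the left bay, with its shoe top centred near crop (262,182), which is top (432,211). The mount is clear, with its hub at crop (322,195) and knob at (105,75). The lever looks near open. Next I'll crop the scene view of both for a joint fit.

```bash
python3 - <<'E'
import cv2,numpy as np
t=cv2.imread("pics/scene0.png")
a=cv2.resize(t[170:280,175:300],None,fx=3.2*1.0,fy=3.2,interpolation=cv2.INTER_CUBIC)
b=cv2.resize(t[262:354,344:424],None,fx=5,fy=5,interpolation=cv2.INTER_CUBIC)
o=np.zeros((600,800,3),np.uint8)
o[:a.shape[0],:400]=a[:600]; o[:b.shape[0],400:]=b
cv2.imwrite("pics/c_scene.png",o)
E
```

```text
(no output)
```

View pics/c_scene.png

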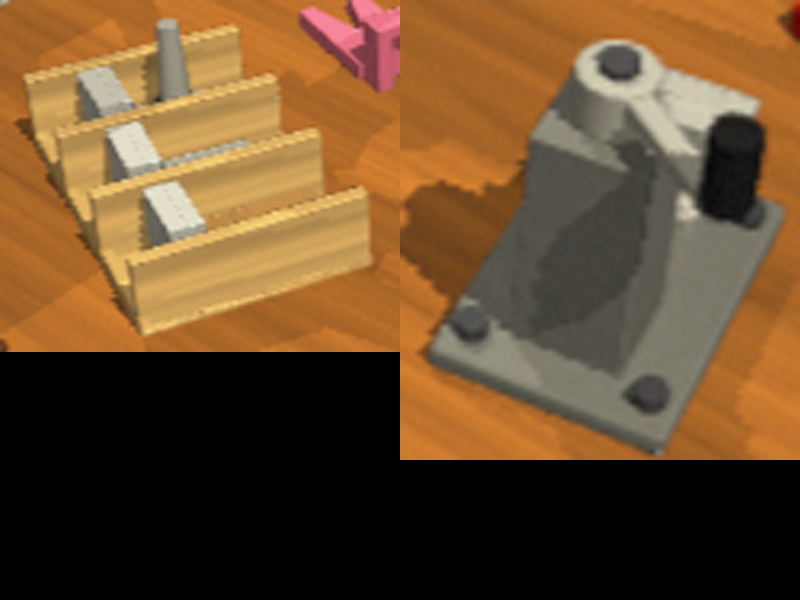

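The scene crop shows the near rack partition's corners at (367,190), (133,263), (143,333) and (372,265). The mount base corners are at (432,353), (660,443) and (783,207), the hub top at (620,62) and the knob top at (737,135).

```bash
cat >h.py <<'E'
import numpy as np
from workcell import env
from scipy.optimize import least_squares
C={n:env.get_calibration(n) for n in("scene","top")}
def proj(n,X):
    c=C[n]; p=np.atleast_2d(X)@np.array(c["R"]).T+c["t"]
    return p[:,:2]/p[:,2:]*[c["fx"],c["fy"]]+[c["cx"],c["cy"]]
def W(p,L):
    a=p[2];R=np.array([[np.cos(a),-np.sin(a),0],[np.sin(a),np.cos(a),0],[0,0,1]])
    return np.atleast_2d(L)@R.T+[p[0],p[1],0]
def fit(obs,p0):
    f=lambda p:np.concatenate([(proj(n,W(p,X))[0]-u) for n,X,u in obs])
    r=least_squares(f,p0,loss="soft_l1"); return r.x,np.round(f(r.x).reshape(-1,2),1)
E
cat >m.py <<'E'
from h import *
T=lambda u,v:np.array([380+u/5,175+v/5])
S=lambda u,v:np.array([175+u/3.2,170+v/3.2])
for zt in(66,74):
    o=[("top",[48,y,zt],T(u,v)) for y,u,v in((126,219,46),(42,395,129),(-42,572,211),(-126,751,294))]
    o+=[("top",[-130,y,zt],T(u,v)) for y,u,v in((126,54,413),(42,233,500),(-42,417,580))]
    s=[("scene",X,S(u,v)) for X,u,v in(([-130,132,zt],367,190),([48,132,zt],133,263),([48,132,0],143,333),([-130,132,0],372,265))]
    for q in(o,s,o+s):
        p,r=fit(q,[400,-200,-.4]); print(zt,p[:2].round(1),np.degrees(p[2]).round(2),r.tolist())
T=lambda u,v:np.array([190+u/6,180+v/6])
S=lambda u,v:np.array([344+(u-400)/5,262+v/5])
o=[("top",X,T(u,v)) for X,u,v in(([-66,30,60],312,540),([-66,-30,60],479,516),([-62,50,12],283,545),([-62,-50,12],540,500),([82,-50,12],488,133),([62,-24,122],388,140),([14.5,-24,122],405,272),([38,0,147],321,195))]
s=[("scene",X,S(u,v)) for X,u,v in(([82,-50,12],432,353),([82,50,12],660,443),([-62,50,12],783,207),([38,0,147],620,63))]
for q in(o,s,o+s):
    p,r=fit(q,[450,150,0.1]); print("mount",p[:2].round(1),np.degrees(p[2]).round(2),r.tolist())
for n,u in(("top",T(106,74)),("scene",S(737,135))):
    f=lambda a:(proj(n,W(p,[38+75*np.cos(a[0]),75*np.sin(a[0]),182]))[0]-u)
    r=least_squares(f,[.8]);print(n,"lever",r.x[0]-np.pi/4,r.fun)
E
python3 m.py
```

```text
66 [ 514.8 -275.1] -383.32 [[0.1, 0.0], [0.3, -0.4], [0.6, -0.4], [0.6, -0.6], [-0.5, 0.7], [-0.3, -0.0], [-1.0, 0.8]]
66 [ 518.6 -272.1] -383.52 [[0.9, 0.2], [-0.6, -0.2], [-0.2, 0.6], [0.0, -1.1]]
66 [ 515.3 -274.8] -383.53 [[0.1, -0.4], [0.3, -0.6], [0.5, -0.6], [0.5, -0.7], [-0.7, 0.1], [-0.6, -0.4], [-1.3, 0.5], [1.0, -0.9], [-0.3, -1.4], [0.1, -0.6], [0.1, -2.2]]
74 [ 513.6 -272.9] -4703.33 [[-0.1, -0.4], [0.4, -0.6], [1.0, -0.6], [1.3, -0.6], [-0.9, 0.9], [-0.5, 0.3], [-0.8, 1.3]]
74 [ 525.4 -267.7] -382.51 [[0.8, -1.3], [-0.8, -0.7], [0.0, 3.0], [0.0, 0.2]]
74 [ 514.7 -273. ] -383.75 [[0.3, -1.1], [0.7, -1.1], [1.1, -0.8], [1.3, -0.6], [-1.1, -0.2], [-0.8, -0.5], [-1.3, 0.8], [1.6, -3.4], [-0.1, -4.0], [0.6, -0.4], [0.8, -1.9]]
mount [480.7 190.4] 730.64 [[-0.0, 0.2], [0.0, -0.1], [-0.8, -0.0], [0.6, 0.6], [0.1, -0.7], [0.2, -0.9], [0.6, -0.1], [-0.7, 1.1]]
mount [487.4 194.4] 11.34 [[-1.3, -0.5], [1.0, 0.1], [0.5, -0.7], [-0.4, 1.3]]
mount [481.5 191.1] 10.76 [[-0.2, -0.2], [-0.2, -0.6], [-1.0, -0.3], [0.4, 0.2], [-0.3, -1.1], [-0.2, -1.4], [0.3, -0.5], [-1.1, 0.7], [-1.2, -3.4], [0.6, -2.6], [0.7, -2.7], [-0.4, -1.2]]
top lever 0.11701317616123519 [-2.15283822 -1.28982986]
scene lever 0.08245085075755498 [-0.9370737 -3.2816229]
```

The fits are consistent: rack about (515.5,-274.5) with yaw -23.4°, mount about (481.5,191) with yaw 10.7°, lever about 0.1 rad (already below 0.45). A seated shoe leaves no room for a rear finger, so I'll pinch across x in the rack, set the pin on the bench, regrip across y, and then seat it.

```bash
python3 - <<'E'
from h import *
T=lambda u,v:np.array([380+u/5,175+v/5])
o=[("top",[x,y,68],T(u,v)) for x,y,u,v in((13,28,215,128),(13,-28,338,180),(-13,-28,312,236),(-13,28,190,177))]
p,r=fit(o,[549,-197,-.4]);print(p[:2].round(1),np.degrees(p[2]).round(1),r.tolist())
def ground(u,v,z=0):
    f=lambda q:proj("top",[q[0],q[1],z])[0]-[u,v]
    return least_squares(f,[450,0]).x.round(0)
print("box",ground(335,246,22),"pink",ground(445,350,20),"red",ground(262,320,20),"rackcorner",ground(388,258),"arm",ground(400,420,0),"clamp end",ground(364,185,20))
E
```

```text
[ 550.  -197.5] -23.3 [[0.3, -0.4], [-0.6, 0.1], [-0.2, -0.3], [0.4, 0.6]]
box [472.   9.] pink [ 251. -238.] red [304. 165.] rackcorner [ 451. -113.] arm [  95. -145.] clamp end [614. -53.]
```

```bash
python3 -m jog '[{"dx":0.0298,"dy":0.0319,"wz":0.071,"grip":-1},{"dx":0.0298,"dy":0.0319,"wz":0.071},{"dx":0.0298,"dy":0.0319,"wz":0.071},{"dx":0.0298,"dy":0.0319,"wz":0.071},{"dx":0.0298,"dy":0.0319,"wz":0.071},{"dx":0.0298,"dy":0.0319,"wz":0.071},{"dx":0.0298,"dy":0.0319,"wz":0.071},{"dx":0.0298,"dy":0.0319,"wz":0.071},{"dx":0.0298,"dy":0.0319,"wz":0.071},{"dx":0.0298,"dy":0.0319,"wz":0.071}]' 40
```

```text
invalid input
```

```bash
python3 -m jog '[{"dx":0.0298,"dy":0.0319,"dz":0,"wx":0,"wy":0,"wz":0.071,"grip":-1},{"dx":0.0298,"dy":0.0319,"dz":0,"wx":0,"wy":0,"wz":0.071,"grip":-1},{"dx":0.0298,"dy":0.0319,"dz":0,"wx":0,"wy":0,"wz":0.071,"grip":-1},{"dx":0.0298,"dy":0.0319,"dz":0,"wx":0,"wy":0,"wz":0.071,"grip":-1},{"dx":0.0298,"dy":0.0319,"dz":0,"wx":0,"wy":0,"wz":0.071,"grip":-1},{"dx":0.0298,"dy":0.0319,"dz":0,"wx":0,"wy":0,"wz":0.071,"grip":-1},{"dx":0.0298,"dy":0.0319,"dz":0,"wx":0,"wy":0,"wz":0.071,"grip":-1},{"dx":0.0298,"dy":0.0319,"dz":0,"wx":0,"wy":0,"wz":0.071,"grip":-1},{"dx":0.0298,"dy":0.0319,"dz":0,"wx":0,"wy":0,"wz":0.071,"grip":-1},{"dx":0.0298,"dy":0.0319,"dz":0,"wx":0,"wy":0,"wz":0.071,"grip":-1}]' 40
```

```text
time_s: 1.1
ee_pos: [550.9, -196.2, 213.6]
ee_rot: [-180.0, 0.0, 66.9]
force: [-0.1, -0.3, -0.7]
gripper_width: 91.0
```

```bash
python3 -m jog '[{"dx":-0.0009,"dy":-0.0013,"dz":-0.040,"wx":0,"wy":0,"wz":-0.003,"grip":-1},{"dx":0,"dy":0,"dz":-0.040,"wx":0,"wy":0,"wz":0,"grip":-1},{"dx":0,"dy":0,"dz":-0.030,"wx":0,"wy":0,"wz":0,"grip":-1},{"dx":0,"dy":0,"dz":-0.025,"wx":0,"wy":0,"wz":0,"grip":-1},{"dx":0,"dy":0,"dz":-0.022,"wx":0,"wy":0,"wz":0,"grip":-1},{"dx":0,"dy":0,"dz":-0.020,"wx":0,"wy":0,"wz":0,"grip":-1},{"dx":0,"dy":0,"dz":0,"wx":0,"wy":0,"wz":0,"grip":-1}]'
python3 -m jog '[{"dx":0,"dy":0,"dz":0,"wx":0,"wy":0,"wz":0,"grip":1},{"dx":0,"dy":0,"dz":0,"wx":0,"wy":0,"wz":0,"grip":1},{"dx":0,"dy":0,"dz":0,"wx":0,"wy":0,"wz":0,"grip":1},{"dx":0,"dy":0,"dz":0,"wx":0,"wy":0,"wz":0,"grip":1},{"dx":0,"dy":0,"dz":0,"wx":0,"wy":0,"wz":0,"grip":1},{"dx":0,"dy":0,"dz":0,"wx":0,"wy":0,"wz":0,"grip":1},{"dx":0,"dy":0,"dz":0,"wx":0,"wy":0,"wz":0,"grip":1},{"dx":0,"dy":0,"dz":0,"wx":0,"wy":0,"wz":0,"grip":1}]' 40
```

```text
time_s: 1.8
ee_pos: [546.8, -198.2, 33.9]
ee_rot: [-179.6, 0.0, 66.5]
force: [-0.2, 0.0, -0.3]
gripper_width: 91.0
time_s: 2.6
ee_pos: [549.2, -199.1, 37.0]
ee_rot: [180.0, -0.0, 66.5]
force: [-0.3, -0.3, 0.3]
gripper_width: 29.9
```

```bash
python3 -m jog '[{"dx":0,"dy":0,"dz":0,"wx":0,"wy":0,"wz":0,"grip":1},{"dx":0,"dy":0,"dz":0,"wx":0,"wy":0,"wz":0,"grip":1},{"dx":0,"dy":0,"dz":0,"wx":0,"wy":0,"wz":0,"grip":1},{"dx":0,"dy":0,"dz":0,"wx":0,"wy":0,"wz":0,"grip":1}]' 40
```

```text
time_s: 3.0
ee_pos: [549.3, -199.2, 37.0]
ee_rot: [180.0, 0.0, 66.5]
force: [1.4, -0.9, 0.2]
gripper_width: 26.2
```

Gripped at 26.2 mm, which matches the shoe. Lifting 110 mm.

```bash
python3 -m jog '[{"dx":0,"dy":0,"dz":0.005,"wx":0,"wy":0,"wz":0,"grip":1},{"dx":0,"dy":0,"dz":0.01,"wx":0,"wy":0,"wz":0,"grip":1},{"dx":0,"dy":0,"dz":0.015,"wx":0,"wy":0,"wz":0,"grip":1},{"dx":0,"dy":0,"dz":0.02,"wx":0,"wy":0,"wz":0,"grip":1},{"dx":0,"dy":0,"dz":0.02,"wx":0,"wy":0,"wz":0,"grip":1},{"dx":0,"dy":0,"dz":0.02,"wx":0,"wy":0,"wz":0,"grip":1},{"dx":0,"dy":0,"dz":0.01,"wx":0,"wy":0,"wz":0,"grip":1},{"dx":0,"dy":0,"dz":0.01,"wx":0,"wy":0,"wz":0,"grip":1},{"dx":0,"dy":0,"dz":0,"wx":0,"wy":0,"wz":0,"grip":1}]'
```

```text
time_s: 3.9
ee_pos: [549.7, -199.3, 148.2]
ee_rot: [179.9, -0.0, 66.5]
force: [-0.4, -0.4, -1.6]
gripper_width: 25.9
```

```bash
python3 -m jog '[{"dx":-0.0206,"dy":0.0205,"dz":0,"wx":0,"wy":0,"wz":0.0743,"grip":1},{"dx":-0.0206,"dy":0.0205,"dz":0,"wx":0,"wy":0,"wz":0.0743,"grip":1},{"dx":-0.0206,"dy":0.0205,"dz":0,"wx":0,"wy":0,"wz":0.0743,"grip":1},{"dx":-0.0206,"dy":0.0205,"dz":0,"wx":0,"wy":0,"wz":0.0743,"grip":1},{"dx":-0.0206,"dy":0.0205,"dz":0,"wx":0,"wy":0,"wz":0.0743,"grip":1},{"dx":-0.0206,"dy":0.0205,"dz":0,"wx":0,"wy":0,"wz":0.0743,"grip":1},{"dx":-0.0206,"dy":0.0205,"dz":0,"wx":0,"wy":0,"wz":0.0743,"grip":1},{"dx":-0.0206,"dy":0.0205,"dz":0,"wx":0,"wy":0,"wz":0.0743,"grip":1},{"dx":0,"dy":0,"dz":0,"wx":0,"wy":0,"wz":0,"grip":1}]'
python3 -m jog '[{"dx":0,"dy":0,"dz":-0.03,"wx":0,"wy":0,"wz":0,"grip":1},{"dx":0,"dy":0,"dz":-0.03,"wx":0,"wy":0,"wz":0,"grip":1},{"dx":0,"dy":0,"dz":-0.03,"wx":0,"wy":0,"wz":0,"grip":1},{"dx":0,"dy":0,"dz":-0.02,"wx":0,"wy":0,"wz":0,"grip":1},{"dx":0,"dy":0,"dz":-0.004,"wx":0,"wy":0,"wz":0,"grip":1},{"dx":0,"dy":0,"dz":0,"wx":0,"wy":0,"wz":0,"grip":1},{"dx":0,"dy":0,"dz":0,"wx":0,"wy":0,"wz":0,"grip":1}]'
```

```text
time_s: 4.8
ee_pos: [380.3, -33.3, 145.9]
ee_rot: [-179.7, -0.1, 100.7]
force: [-0.4, -0.5, -1.8]
gripper_width: 25.6
time_s: 5.5
ee_pos: [385.4, -35.3, 33.6]
ee_rot: [179.9, 0.0, 100.5]
force: [0.1, -0.7, -2.3]
gripper_width: 25.5
```

```bash
python3 -m jog '[{"dx":0,"dy":0,"dz":-0.002,"wx":0,"wy":0,"wz":0,"grip":1},{"dx":0,"dy":0,"dz":-0.002,"wx":0,"wy":0,"wz":0,"grip":1},{"dx":0,"dy":0,"dz":0,"wx":0,"wy":0,"wz":0,"grip":1},{"dx":0,"dy":0,"dz":0,"wx":0,"wy":0,"wz":0,"grip":1}]'
```

```text
time_s: 5.9
ee_pos: [384.5, -35.1, 29.2]
ee_rot: [180.0, 0.0, 100.6]
force: [0.5, -0.3, -1.7]
gripper_width: 25.6
```

```bash
python3 -m jog '[{"dx":0,"dy":0,"dz":-0.001,"wx":0,"wy":0,"wz":0,"grip":1},{"dx":0,"dy":0,"dz":0,"wx":0,"wy":0,"wz":0,"grip":1}]'
```

```text
time_s: 6.1
ee_pos: [384.6, -35.1, 28.9]
ee_rot: [180.0, 0.0, 100.6]
force: [-1.4, 0.1, 10.5]
gripper_width: 25.5
```

```bash
python3 -m jog '[{"dx":0,"dy":0,"dz":0,"wx":0,"wy":0,"wz":0,"grip":-1},{"dx":0,"dy":0,"dz":0,"wx":0,"wy":0,"wz":0,"grip":-1},{"dx":0,"dy":0,"dz":0,"wx":0,"wy":0,"wz":0,"grip":-1},{"dx":0,"dy":0,"dz":0.01,"wx":0,"wy":0,"wz":0,"grip":-1},{"dx":0,"dy":0,"dz":0.03,"wx":0,"wy":0,"wz":0,"grip":-1},{"dx":0,"dy":0,"dz":0.04,"wx":0,"wy":0,"wz":0,"grip":-1},{"dx":0,"dy":0,"dz":0.02,"wx":0,"wy":0,"wz":0,"grip":-1},{"dx":0,"dy":0,"dz":0,"wx":0,"wy":0,"wz":0,"grip":-1}]'
python3 - <<'E'
from workcell import env
import cv2
f=env.grab_frame("scene")[:,:,::-1]; cv2.imwrite("pics/s1.png",f)
E
```

```text
time_s: 6.9
ee_pos: [386.5, -35.4, 130.5]
ee_rot: [179.6, 0.1, 100.6]
force: [0.4, 0.0, -0.4]
gripper_width: 86.4
```

View pics/s1.png

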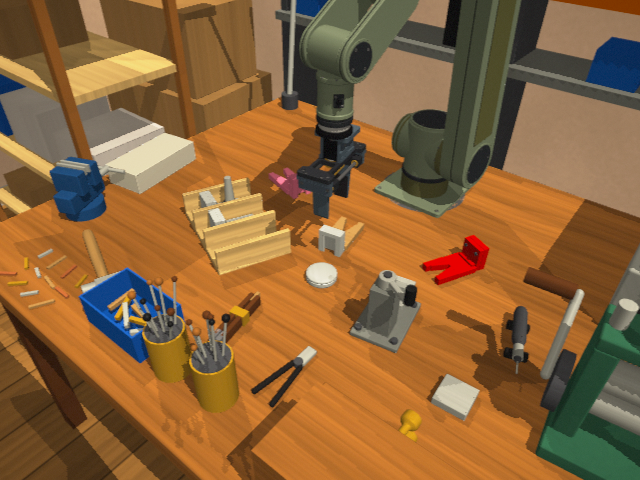

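The pin stands upright at scene (340,238), free of the fingers. Turning 90° to regrip across y.

```bash
python3 -m jog '[{"dx":0,"dy":0,"dz":0,"wx":0,"wy":0,"wz":-0.142,"grip":-1},{"dx":0,"dy":0,"dz":0,"wx":0,"wy":0,"wz":-0.142,"grip":-1},{"dx":0,"dy":0,"dz":0,"wx":0,"wy":0,"wz":-0.142,"grip":-1},{"dx":0,"dy":0,"dz":0,"wx":0,"wy":0,"wz":-0.142,"grip":-1},{"dx":0,"dy":0,"dz":0,"wx":0,"wy":0,"wz":-0.142,"grip":-1},{"dx":0,"dy":0,"dz":0,"wx":0,"wy":0,"wz":-0.142,"grip":-1},{"dx":0,"dy":0,"dz":0,"wx":0,"wy":0,"wz":-0.142,"grip":-1},{"dx":0,"dy":0,"dz":0,"wx":0,"wy":0,"wz":-0.142,"grip":-1},{"dx":0,"dy":0,"dz":0,"wx":0,"wy":0,"wz":-0.142,"grip":-1},{"dx":0,"dy":0,"dz":0,"wx":0,"wy":0,"wz":-0.142,"grip":-1}]'
python3 -m jog '[{"dx":-0.003,"dy":-0.0006,"dz":0,"wx":0,"wy":0,"wz":-0.142,"grip":-1},{"dx":0,"dy":0,"dz":-0.02,"wx":0,"wy":0,"wz":-0.009,"grip":-1},{"dx":0,"dy":0,"dz":0,"wx":0,"wy":0,"wz":0,"grip":-1},{"dx":0,"dy":0,"dz":0,"wx":0,"wy":0,"wz":0,"grip":-1}]'
```

```text
time_s: 7.95
ee_pos: [383.1, -35.0, 126.2]
ee_rot: [-179.9, 0.2, 18.9]
force: [0.2, -0.1, -0.3]
gripper_width: 91.0
time_s: 8.35
ee_pos: [380.4, -35.6, 107.0]
ee_rot: [-179.9, 0.2, 10.6]
force: [-0.0, -1.4, 0.4]
gripper_width: 91.5
```

```bash
python3 -m jog '[{"dx":0.001,"dy":0,"dz":-0.025,"wx":0,"wy":0,"wz":0,"grip":-1},{"dx":0,"dy":0,"dz":-0.025,"wx":0,"wy":0,"wz":0,"grip":-1},{"dx":0,"dy":0,"dz":-0.02,"wx":0,"wy":0,"wz":0,"grip":-1},{"dx":0,"dy":0,"dz":-0.013,"wx":0,"wy":0,"wz":0,"grip":-1},{"dx":0,"dy":0,"dz":0,"wx":0,"wy":0,"wz":0,"grip":0.3},{"dx":0,"dy":0,"dz":0,"wx":0,"wy":0,"wz":0,"grip":0.3},{"dx":0,"dy":0,"dz":0,"wx":0,"wy":0,"wz":0,"grip":0.3},{"dx":0,"dy":0,"dz":0,"wx":0,"wy":0,"wz":0,"grip":0.3},{"dx":0,"dy":0,"dz":0,"wx":0,"wy":0,"wz":0,"grip":1}]' 50
python3 -m jog '[{"dx":0,"dy":0,"dz":0,"wx":0,"wy":0,"wz":0,"grip":1},{"dx":0,"dy":0,"dz":0,"wx":0,"wy":0,"wz":0,"grip":1},{"dx":0,"dy":0,"dz":0,"wx":0,"wy":0,"wz":0,"grip":1}]' 50
```

```text
time_s: 9.25
ee_pos: [382.9, -35.6, 25.6]
ee_rot: [180.0, -0.1, 10.5]
force: [0.9, 0.5, 4.0]
gripper_width: 55.7
time_s: 9.55
ee_pos: [382.9, -35.7, 25.6]
ee_rot: [180.0, -0.1, 10.5]
force: [0.3, 1.4, 6.0]
gripper_width: 55.6
```

```bash
python3 -m jog '[{"dx":0,"dy":0,"dz":0.01,"wx":0,"wy":0,"wz":0,"grip":1},{"dx":0,"dy":0,"dz":0.02,"wx":0,"wy":0,"wz":0,"grip":1},{"dx":0,"dy":0,"dz":0.03,"wx":0,"wy":0,"wz":0,"grip":1},{"dx":0,"dy":0,"dz":0.03,"wx":0,"wy":0,"wz":0,"grip":1},{"dx":0,"dy":0,"dz":0.03,"wx":0,"wy":0,"wz":0,"grip":1},{"dx":0,"dy":0,"dz":0.03,"wx":0,"wy":0,"wz":0,"grip":1},{"dx":0,"dy":0,"dz":0,"wx":0,"wy":0,"wz":0,"grip":1}]'
python3 -m jog '[{"dx":0.007,"dy":0.016,"dz":0,"wx":0,"wy":0,"wz":0,"grip":1},{"dx":0.0127,"dy":0.0304,"dz":0,"wx":0,"wy":0,"wz":0,"grip":1},{"dx":0.014,"dy":0.033,"dz":0,"wx":0,"wy":0,"wz":0,"grip":1},{"dx":0.014,"dy":0.033,"dz":0,"wx":0,"wy":0,"wz":0,"grip":1},{"dx":0.014,"dy":0.033,"dz":0,"wx":0,"wy":0,"wz":0,"grip":1},{"dx":0.014,"dy":0.033,"dz":0,"wx":0,"wy":0,"wz":0,"grip":1},{"dx":0.014,"dy":0.032,"dz":0,"wx":0,"wy":0,"wz":0,"grip":1},{"dx":0.007,"dy":0.016,"dz":0,"wx":0,"wy":0,"wz":0,"grip":1},{"dx":0,"dy":0,"dz":0,"wx":0,"wy":0,"wz":0,"grip":1},{"dx":0,"dy":0,"dz":0,"wx":0,"wy":0,"wz":0,"grip":1}]'
```

```text
time_s: 10.25
ee_pos: [384.8, -36.1, 178.2]
ee_rot: [179.8, -0.5, 10.6]
force: [1.0, -0.4, -2.4]
gripper_width: 55.9
time_s: 11.25
ee_pos: [478.0, 189.8, 173.8]
ee_rot: [179.9, 0.2, 10.6]
force: [-0.1, -0.0, -1.8]
gripper_width: 55.8
```

```bash
python3 - <<'E'
from workcell import env
import cv2,numpy as np
print(env.state()["ee_pos"])
s=env.grab_frame("scene")[:,:,::-1]; t=env.grab_frame("top")[:,:,::-1]
cv2.imwrite("pics/s2.png",s); cv2.imwrite("pics/t2.png",t)
a=cv2.resize(np.ascontiguousarray(s[235:355,340:430]),None,fx=5,fy=5,interpolation=cv2.INTER_CUBIC)
b=cv2.resize(np.ascontiguousarray(t[180:300,200:270]),None,fx=5,fy=5,interpolation=cv2.INTER_CUBIC)
cv2.imwrite("pics/c2.png",np.hstack([a,b]))
E
```

```text
[477.98452782 189.78246911 173.77379416]
```

View pics/c2.png

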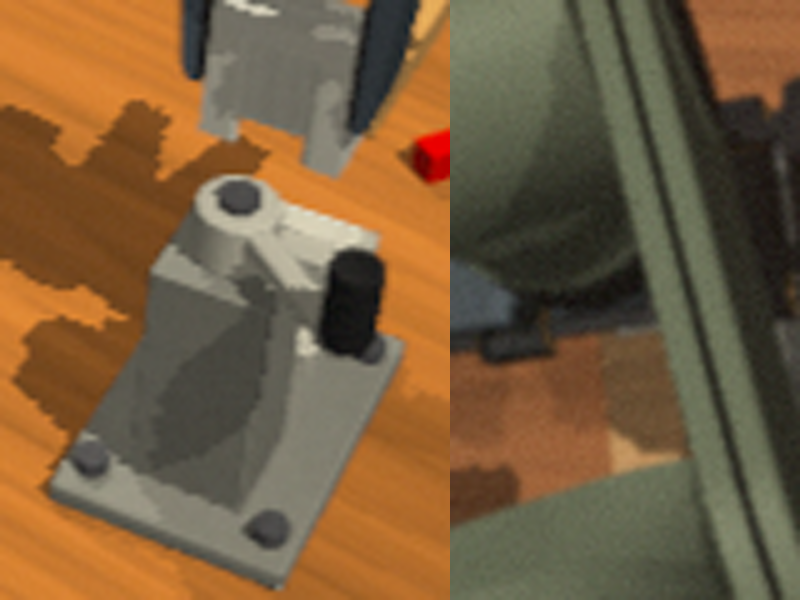

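The scene crop shows the held shoe's back face: lower corners at (203,131) and (345,177), groove edges at (237,138) and (303,165). The column's back corner is at (153,268), the hub at (240,197) and the base corners at (52,487), (280,580) and (403,343). The top view is blocked by the arm. I'll use the shoe, whose pose is known, to correct the scene camera.

```bash
cat > m2.py <<'E'
from h import *
S=lambda u,v:np.array([340+u/5,235+v/5])
a=np.radians(10.6); P=[477.98+1.8*np.cos(a),189.78+1.8*np.sin(a),a]
zb=148.2
k=[([13,-28,zb],203,131),([13,-12,zb],237,138),([13,12,zb],303,165),([13,28,zb],345,177)]
b=np.array([S(u,v)-proj("scene",W(P,X))[0] for X,u,v in k]);print(b.round(1)); b=np.median(b,axis=0)
m=[([82,-50,12],52,485),([82,50,12],280,578),([-62,50,12],403,343),([38,0,147],240,197),([62,-24,122],153,268)]
s=[("scene",X,S(u,v)-b) for X,u,v in m]
p,r=fit(s,[480,190,.18]);print(p[:2].round(1),np.degrees(p[2]).round(2),r.tolist())
f=lambda q:np.concatenate([proj("scene",W([q[0],q[1],a],X))[0]-u for _,X,u in s[3:]])
r=least_squares(f,[480,190]);print("top feats only",r.x.round(1),r.fun.round(1))
E
python3 m2.py
```

```text
[[1.7 1.6]
 [0.6 0.3]
 [1.8 1.7]
 [2.1 1.3]]
[485.1 190.1] 10.9 [[-0.8, -0.5], [1.0, -0.3], [1.2, -0.8], [-0.1, 1.2], [-0.9, 0.6]]
top feats only [482.5 189.7] [ 0.4  0.3 -0.4 -0.4]
```

Estimate: seat at about (482,190.2), yaw 10.7. I'll shift there and come down to just above the dovetail.

```bash
python3 -m jog '[{"dx":0.0022,"dy":0.0002,"dz":-0.01,"wx":0,"wy":0,"wz":0.002,"grip":1},{"dx":0,"dy":0,"dz":-0.015,"wx":0,"wy":0,"wz":0,"grip":1},{"dx":0,"dy":0,"dz":-0.01,"wx":0,"wy":0,"wz":0,"grip":1},{"dx":0,"dy":0,"dz":0,"wx":0,"wy":0,"wz":0,"grip":1},{"dx":0,"dy":0,"dz":0,"wx":0,"wy":0,"wz":0,"grip":1}]' 50
python3 -m jog '[{"dx":0,"dy":0,"dz":-0.004,"wx":0,"wy":0,"wz":0,"grip":1},{"dx":0,"dy":0,"dz":-0.002,"wx":0,"wy":0,"wz":0,"grip":1},{"dx":0,"dy":0,"dz":0,"wx":0,"wy":0,"wz":0,"grip":1}]'
```

```text
time_s: 11.85
ee_pos: [481.3, 190.6, 139.9]
ee_rot: [180.0, 0.0, 10.6]
force: [-0.0, -0.4, -2.1]
gripper_width: 55.6
time_s: 12.15
ee_pos: [481.2, 190.8, 133.9]
ee_rot: [180.0, 0.0, 10.7]
force: [1.3, 0.5, -1.5]
gripper_width: 55.8
```

```bash
python3 -m jog '[{"dx":-0.0005,"dy":-0.0005,"dz":-0.002,"wx":0,"wy":0,"wz":0,"grip":1},{"dx":0,"dy":0,"dz":-0.001,"wx":0,"wy":0,"wz":0,"grip":1},{"dx":0,"dy":0,"dz":0,"wx":0,"wy":0,"wz":0,"grip":1}]'
python3 -m jog '[{"dx":0,"dy":0,"dz":-0.002,"wx":0,"wy":0,"wz":0,"grip":1},{"dx":0,"dy":0,"dz":0,"wx":0,"wy":0,"wz":0,"grip":1}]'
```

```text
time_s: 12.45
ee_pos: [480.6, 190.4, 130.9]
ee_rot: [180.0, 0.0, 10.7]
force: [0.3, -0.6, -1.4]
gripper_width: 56.2
time_s: 12.65
ee_pos: [480.6, 190.3, 128.7]
ee_rot: [180.0, 0.0, 10.7]
force: [0.1, -0.3, -2.3]
gripper_width: 55.6
```

Bottom is at about z 103 with no contact force, so it is entering the taper. Continuing.

```bash
python3 -m jog '[{"dx":0,"dy":0,"dz":-0.002,"wx":0,"wy":0,"wz":0,"grip":1},{"dx":0,"dy":0,"dz":0,"wx":0,"wy":0,"wz":0,"grip":1}]'
python3 -m jog '[{"dx":0,"dy":0,"dz":-0.002,"wx":0,"wy":0,"wz":0,"grip":1},{"dx":0,"dy":0,"dz":0,"wx":0,"wy":0,"wz":0,"grip":1}]'
```

```text
time_s: 12.85
ee_pos: [480.6, 190.3, 126.7]
ee_rot: [180.0, 0.0, 10.7]
force: [-0.5, -0.4, -2.1]
gripper_width: 55.8
time_s: 13.05
ee_pos: [480.6, 190.3, 124.7]
ee_rot: [180.0, 0.0, 10.7]
force: [-0.5, -0.3, -1.6]
gripper_width: 56.2
```

```bash
python3 -m jog '[{"dx":0,"dy":0,"dz":-0.002,"wx":0,"wy":0,"wz":0,"grip":1},{"dx":0,"dy":0,"dz":-0.001,"wx":0,"wy":0,"wz":0,"grip":1},{"dx":0,"dy":0,"dz":0,"wx":0,"wy":0,"wz":0,"grip":1}]'
python3 -m jog '[{"dx":0,"dy":0,"dz":-0.003,"wx":0,"wy":0,"wz":0,"grip":1},{"dx":0,"dy":0,"dz":0,"wx":0,"wy":0,"wz":0,"grip":1}]'
```

```text
time_s: 13.35
ee_pos: [480.6, 190.3, 121.8]
ee_rot: [180.0, 0.0, 10.7]
force: [-0.1, 0.2, -2.0]
gripper_width: 56.2
time_s: 13.55
ee_pos: [480.5, 190.3, 118.6]
ee_rot: [180.0, 0.0, 10.7]
force: [0.4, 0.2, -2.5]
gripper_width: 55.8
```

```bash
python3 -m jog '[{"dx":0,"dy":0,"dz":-0.004,"wx":0,"wy":0,"wz":0,"grip":1},{"dx":0,"dy":0,"dz":-0.004,"wx":0,"wy":0,"wz":0,"grip":1},{"dx":0,"dy":0,"dz":0,"wx":0,"wy":0,"wz":0,"grip":1}]'
python3 -m jog '[{"dx":0,"dy":0,"dz":-0.005,"wx":0,"wy":0,"wz":0,"grip":1},{"dx":0,"dy":0,"dz":-0.005,"wx":0,"wy":0,"wz":0,"grip":1},{"dx":0,"dy":0,"dz":0,"wx":0,"wy":0,"wz":0,"grip":1}]'
```

```text
time_s: 13.85
ee_pos: [480.3, 190.2, 110.2]
ee_rot: [180.0, 0.1, 10.7]
force: [0.4, 0.5, -2.1]
gripper_width: 55.8
time_s: 14.15
ee_pos: [480.2, 190.2, 100.1]
ee_rot: [180.0, 0.1, 10.7]
force: [-0.5, 0.5, -2.7]
gripper_width: 55.9
```

```bash
python3 -m jog '[{"dx":0,"dy":0,"dz":-0.005,"wx":0,"wy":0,"wz":0,"grip":1},{"dx":0,"dy":0,"dz":-0.005,"wx":0,"wy":0,"wz":0,"grip":1},{"dx":0,"dy":0,"dz":-0.002,"wx":0,"wy":0,"wz":0,"grip":1},{"dx":0,"dy":0,"dz":0,"wx":0,"wy":0,"wz":0,"grip":1}]'
python3 -m jog '[{"dx":0,"dy":0,"dz":-0.001,"wx":0,"wy":0,"wz":0,"grip":1},{"dx":0,"dy":0,"dz":-0.001,"wx":0,"wy":0,"wz":0,"grip":1},{"dx":0,"dy":0,"dz":0,"wx":0,"wy":0,"wz":0,"grip":1}]'
```

```text
time_s: 14.55
ee_pos: [480.5, 190.3, 88.5]
ee_rot: [180.0, 0.1, 10.7]
force: [0.1, 0.0, -2.0]
gripper_width: 55.7
time_s: 14.85
ee_pos: [480.8, 190.4, 87.0]
ee_rot: [180.0, 0.0, 10.7]
force: [-0.3, 0.3, -1.9]
gripper_width: 56.1
```

```bash
python3 -m jog '[{"dx":0,"dy":0,"dz":-0.001,"wx":0,"wy":0,"wz":0,"grip":1},{"dx":0,"dy":0,"dz":-0.0005,"wx":0,"wy":0,"wz":0,"grip":1},{"dx":0,"dy":0,"dz":0,"wx":0,"wy":0,"wz":0,"grip":1}]'
python3 -m jog '[{"dx":0,"dy":0,"dz":-0.0005,"wx":0,"wy":0,"wz":0,"grip":1},{"dx":0,"dy":0,"dz":0,"wx":0,"wy":0,"wz":0,"grip":1}]'
```

```text
time_s: 15.15
ee_pos: [480.8, 190.4, 85.7]
ee_rot: [180.0, -0.0, 10.7]
force: [-1.3, 0.1, -0.5]
gripper_width: 55.9
time_s: 15.35
ee_pos: [480.9, 190.4, 85.7]
ee_rot: [180.0, -0.0, 10.7]
force: [-1.1, -0.2, 5.6]
gripper_width: 55.8
```

```bash
python3 -m jog '[{"dx":0,"dy":0,"dz":0,"wx":0,"wy":0,"wz":0,"grip":-0.6},{"dx":0,"dy":0,"dz":0,"wx":0,"wy":0,"wz":0,"grip":-0.6},{"dx":0,"dy":0,"dz":0,"wx":0,"wy":0,"wz":0,"grip":-0.6},{"dx":0,"dy":0,"dz":0.01,"wx":0,"wy":0,"wz":0,"grip":-0.6},{"dx":0,"dy":0,"dz":0.03,"wx":0,"wy":0,"wz":0,"grip":-0.6},{"dx":0,"dy":0,"dz":0.04,"wx":0,"wy":0,"wz":0,"grip":-0.6},{"dx":0,"dy":0,"dz":0.04,"wx":0,"wy":0,"wz":0,"grip":-0.6},{"dx":0,"dy":0,"dz":0.02,"wx":0,"wy":0,"wz":0,"grip":-0.6},{"dx":0,"dy":0,"dz":0,"wx":0,"wy":0,"wz":0,"grip":-0.6}]'
python3 - <<'E'
from workcell import env
import cv2,numpy as np
s=env.grab_frame("scene")[:,:,::-1]
cv2.imwrite("pics/s3.png",s)
cv2.imwrite("pics/c3.png",cv2.resize(np.ascontiguousarray(s[220:360,330:450]),None,fx=4.28,fy=4.28,interpolation=cv2.INTER_CUBIC))
E
```

```text
time_s: 16.25
ee_pos: [482.7, 191.1, 229.0]
ee_rot: [-179.9, -0.5, 10.7]
force: [0.5, -0.3, -0.7]
gripper_width: 72.8
```

View pics/c3.png

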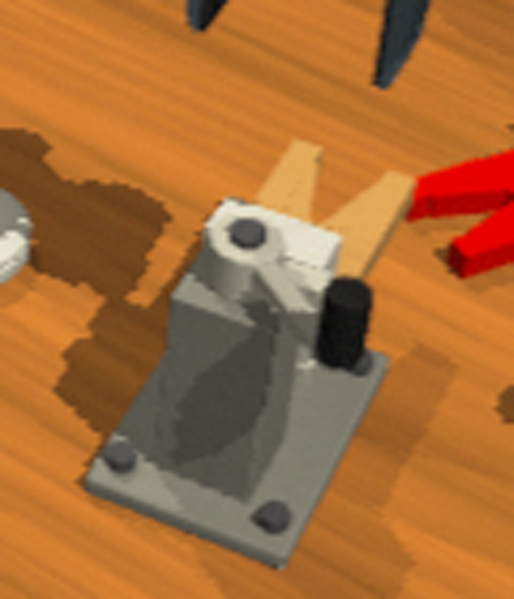

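The shoe is seated square in front of the column, with the lever still open and the knob at crop (345,290). Locating the knob now.

```bash
python3 - <<'E'
from h import *
b={"top":0,"scene":np.array([1.7,1.5])}
for n,u in(("top",np.array([190+106/6,180+74/6])),("scene",np.array([330+349/4.28,220+291/4.28])),("scene",np.array([344+337/5,262+135/5]))):
    f=lambda q:proj(n,[q[0],q[1],182])[0]-u+b[n]
    x=least_squares(f,[550,260]).x; d=x-[520,197.8]
    print(n,x.round(1),"r",np.hypot(*d).round(1),"lever rad",(np.arctan2(d[1],d[0])-np.radians(55.7)).round(3))
E
```

```text
top [551.2 260.4] r 70.0 lever rad 0.137
scene [558.1 263.6] r 76.0 lever rad 0.074
scene [560.4 264.7] r 78.1 lever rad 0.055
```

```bash
python3 -m jog '[{"dx":0.0125,"dy":0.012,"dz":0,"wx":0,"wy":0,"wz":0.146,"grip":-0.6},{"dx":0.0125,"dy":0.012,"dz":0,"wx":0,"wy":0,"wz":0.146,"grip":-0.6},{"dx":0.0125,"dy":0.012,"dz":0,"wx":0,"wy":0,"wz":0.146,"grip":-0.6},{"dx":0.0125,"dy":0.012,"dz":0,"wx":0,"wy":0,"wz":0.146,"grip":-0.6},{"dx":0.0125,"dy":0.012,"dz":0,"wx":0,"wy":0,"wz":0.146,"grip":-0.6},{"dx":0.0125,"dy":0.0125,"dz":0,"wx":0,"wy":0,"wz":0.146,"grip":-0.6},{"dx":0,"dy":0,"dz":0,"wx":0,"wy":0,"wz":0,"grip":-0.6},{"dx":0,"dy":0,"dz":0,"wx":0,"wy":0,"wz":0,"grip":-0.6},{"dx":0,"dy":0,"dz":0,"wx":0,"wy":0,"wz":0,"grip":-0.6}]' 5
```

```text
time_s: 17.2
ee_pos: [554.8, 262.1, 224.2]
ee_rot: [-179.9, 0.1, 60.7]
force: [-0.0, -0.1, -1.1]
gripper_width: 72.7
```

```bash
python3 -m jog '[{"dx":0.0015,"dy":0.001,"dz":-0.02,"wx":0,"wy":0,"wz":0,"grip":-0.6},{"dx":0,"dy":0,"dz":-0.02,"wx":0,"wy":0,"wz":0,"grip":-0.6},{"dx":0,"dy":0,"dz":-0.018,"wx":0,"wy":0,"wz":0,"grip":-0.6},{"dx":0,"dy":0,"dz":-0.015,"wx":0,"wy":0,"wz":0,"grip":-0.6},{"dx":0,"dy":0,"dz":0,"wx":0,"wy":0,"wz":0,"grip":-0.6}]' 8
python3 -m jog '[{"dx":0,"dy":0,"dz":0,"wx":0,"wy":0,"wz":0,"grip":1},{"dx":0,"dy":0,"dz":0,"wx":0,"wy":0,"wz":0,"grip":1},{"dx":0,"dy":0,"dz":0,"wx":0,"wy":0,"wz":0,"grip":1},{"dx":0,"dy":0,"dz":0,"wx":0,"wy":0,"wz":0,"grip":1},{"dx":0,"dy":0,"dz":0,"wx":0,"wy":0,"wz":0,"grip":1},{"dx":0,"dy":0,"dz":0,"wx":0,"wy":0,"wz":0,"grip":1},{"dx":0,"dy":0,"dz":0,"wx":0,"wy":0,"wz":0,"grip":1},{"dx":0,"dy":0,"dz":0,"wx":0,"wy":0,"wz":0,"grip":1},{"dx":0,"dy":0,"dz":0,"wx":0,"wy":0,"wz":0,"grip":1},{"dx":0,"dy":0,"dz":0,"wx":0,"wy":0,"wz":0,"grip":1}]' 8
```

```text
time_s: 17.7
ee_pos: [555.2, 262.6, 149.8]
ee_rot: [-179.8, 0.3, 60.8]
force: [0.8, 0.6, -0.4]
gripper_width: 73.3
time_s: 18.7
ee_pos: [557.1, 264.2, 152.0]
ee_rot: [-180.0, -0.0, 60.9]
force: [-1.1, 2.2, 1.7]
gripper_width: 19.9
```

Knob gripped at 19.9 mm, at radius 76 and angle 60.8°, as expected. Swinging along the arc.

```bash
python3 -m jog '[{"dx":-0.01006,"dy":0.00468,"dz":0,"wx":0,"wy":0,"wz":0.148,"grip":1},{"dx":-0.01065,"dy":0.00315,"dz":0,"wx":0,"wy":0,"wz":0.148,"grip":1},{"dx":-0.01099,"dy":0.00154,"dz":0,"wx":0,"wy":0,"wz":0.148,"grip":1},{"dx":-0.0111,"dy":-0.0001,"dz":0,"wx":0,"wy":0,"wz":0.148,"grip":1},{"dx":-0.01096,"dy":-0.00174,"dz":0,"wx":0,"wy":0,"wz":0.148,"grip":1},{"dx":0,"dy":0,"dz":0,"wx":0,"wy":0,"wz":0,"grip":1}]' 15
python3 -m jog '[{"dx":0,"dy":0,"dz":0,"wx":0,"wy":0,"wz":0,"grip":1}]'
```

```text
time_s: 19.3
ee_pos: [502.8, 271.8, 152.1]
ee_rot: [180.0, -0.0, 103.3]
force: [-0.7, 2.9, -1.2]
gripper_width: 19.2
time_s: 19.4
ee_pos: [503.5, 271.9, 152.1]
ee_rot: [180.0, -0.0, 103.1]
force: [-1.5, 3.8, 0.3]
gripper_width: 19.9
```

```bash
python3 -m jog '[{"dx":-0.01059,"dy":-0.00334,"dz":0,"wx":0,"wy":0,"wz":0.148,"grip":1},{"dx":-0.00998,"dy":-0.00486,"dz":0,"wx":0,"wy":0,"wz":0.148,"grip":1},{"dx":-0.00915,"dy":-0.00628,"dz":0,"wx":0,"wy":0,"wz":0.148,"grip":1},{"dx":-0.00812,"dy":-0.00757,"dz":0,"wx":0,"wy":0,"wz":0.148,"grip":1},{"dx":0,"dy":0,"dz":0,"wx":0,"wy":0,"wz":0,"grip":1},{"dx":0,"dy":0,"dz":0,"wx":0,"wy":0,"wz":0,"grip":1}]' 15
python3 -m jog '[{"dx":-0.0035,"dy":-0.0043,"dz":0,"wx":0,"wy":0,"wz":0.074,"grip":1},{"dx":0,"dy":0,"dz":0,"wx":0,"wy":0,"wz":0,"grip":1}]'
```

```text
time_s: 20.0
ee_pos: [465.1, 249.7, 152.0]
ee_rot: [-179.9, -0.1, 136.9]
force: [-4.5, 4.0, 2.5]
gripper_width: 19.9
time_s: 20.2
ee_pos: [461.4, 245.5, 152.0]
ee_rot: [-179.9, -0.1, 141.2]
force: [-5.4, 4.3, 2.9]
gripper_width: 19.6
```

```bash
python3 -m jog '[{"dx":-0.0034,"dy":-0.0043,"dz":0,"wx":0,"wy":0,"wz":0.074,"grip":1},{"dx":0,"dy":0,"dz":0,"wx":0,"wy":0,"wz":0,"grip":1}]'
```

```text
time_s: 20.4
ee_pos: [458.0, 241.0, 152.0]
ee_rot: [-179.9, -0.1, 145.4]
force: [-5.4, 3.2, 2.5]
gripper_width: 19.5
```

```bash
python3 -m jog '[{"dx":-0.0011,"dy":-0.0016,"dz":0,"wx":0,"wy":0,"wz":0.02,"grip":1},{"dx":0,"dy":0,"dz":0,"wx":0,"wy":0,"wz":0,"grip":1}]'
python3 -m jog '[{"dx":-0.0011,"dy":-0.0016,"dz":0,"wx":0,"wy":0,"wz":0.02,"grip":1},{"dx":0,"dy":0,"dz":0,"wx":0,"wy":0,"wz":0,"grip":1}]'
```

```text
time_s: 20.6
ee_pos: [457.6, 240.4, 152.0]
ee_rot: [179.9, -0.1, 146.5]
force: [-4.1, 6.0, 0.1]
gripper_width: 19.5
time_s: 20.8
ee_pos: [457.8, 240.3, 152.1]
ee_rot: [179.7, -0.1, 147.6]
force: [-0.6, 10.2, -2.2]
gripper_width: 19.7
```

The knob stopped at (457.7,240.3) while the opposing force rose to 10 N, so the lever is at its stop. Releasing, rising and moving clear to look.

```bash
python3 -m jog '[{"dx":0,"dy":0,"dz":0,"wx":0,"wy":0,"wz":0,"grip":-0.6},{"dx":0,"dy":0,"dz":0,"wx":0,"wy":0,"wz":0,"grip":-0.6},{"dx":0,"dy":0,"dz":0,"wx":0,"wy":0,"wz":0,"grip":-0.6},{"dx":0,"dy":0,"dz":0.02,"wx":0,"wy":0,"wz":0,"grip":-0.6},{"dx":0,"dy":0,"dz":0.03,"wx":0,"wy":0,"wz":0,"grip":-0.6},{"dx":0,"dy":0,"dz":0.03,"wx":0,"wy":0,"wz":0,"grip":-0.6},{"dx":0,"dy":0,"dz":0.03,"wx":0,"wy":0,"wz":0,"grip":-0.6}]'
python3 -m jog '[{"dx":0,"dy":-0.045,"dz":0,"wx":0,"wy":0,"wz":0,"grip":-0.6},{"dx":0,"dy":-0.045,"dz":0,"wx":0,"wy":0,"wz":0,"grip":-0.6},{"dx":0,"dy":-0.045,"dz":0,"wx":0,"wy":0,"wz":0,"grip":-0.6},{"dx":0,"dy":-0.045,"dz":0,"wx":0,"wy":0,"wz":0,"grip":-0.6},{"dx":0,"dy":-0.045,"dz":0,"wx":0,"wy":0,"wz":0,"grip":-0.6},{"dx":0,"dy":-0.045,"dz":0,"wx":0,"wy":0,"wz":0,"grip":-0.6},{"dx":0,"dy":-0.045,"dz":0,"wx":0,"wy":0,"wz":0,"grip":-0.6},{"dx":0,"dy":-0.045,"dz":0,"wx":0,"wy":0,"wz":0,"grip":-0.6},{"dx":0,"dy":0,"dz":0,"wx":0,"wy":0,"wz":0,"grip":-0.6}]'
python3 - <<'E'
from workcell import env
import cv2,numpy as np
s=env.grab_frame("scene")[:,:,::-1];t=env.grab_frame("top")[:,:,::-1]
cv2.imwrite("pics/s4.png",s);cv2.imwrite("pics/t4.png",t)
a=cv2.resize(np.ascontiguousarray(s[250:350,340:430]),None,fx=4.44,fy=4.44,interpolation=cv2.INTER_CUBIC)[:444,:399]
b=cv2.resize(np.ascontiguousarray(t[190:300,200:290]),None,fx=4.44,fy=4.04,interpolation=cv2.INTER_CUBIC)[:444,:399]
cv2.imwrite("pics/c4.png",np.hstack([a,b]))
E
```

```text
time_s: 21.5
ee_pos: [456.7, 236.9, 263.1]
ee_rot: [-180.0, 0.0, 147.8]
force: [0.3, -0.1, -0.2]
gripper_width: 71.8
time_s: 22.4
ee_pos: [456.3, -127.6, 261.9]
ee_rot: [-179.9, 0.1, 147.5]
force: [-0.2, -0.3, -1.0]
gripper_width: 73.0
```

View pics/c4.png

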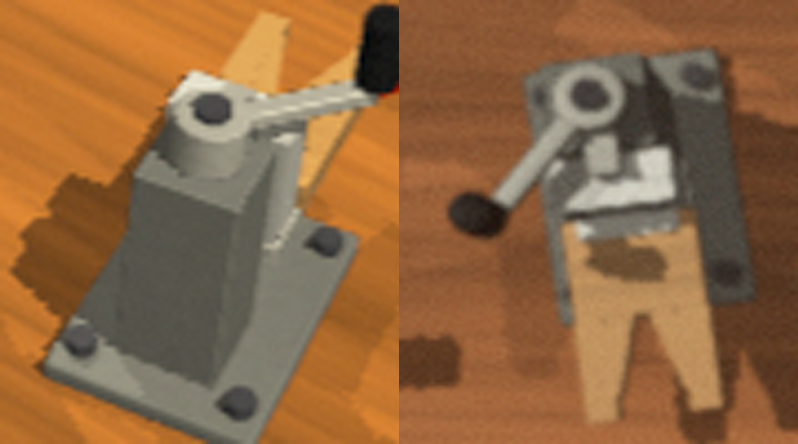

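View pics/t4.png

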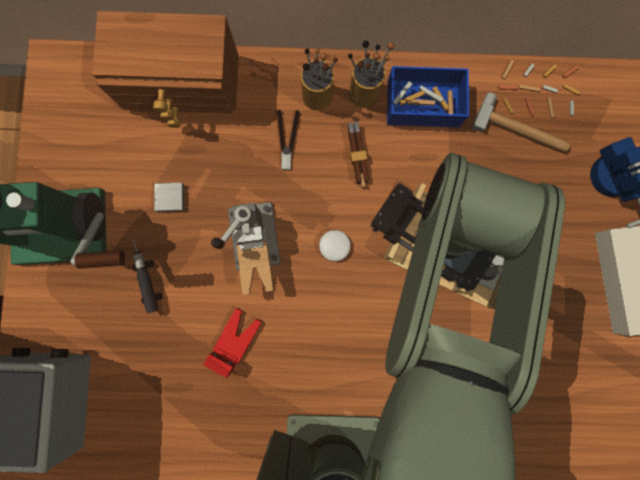

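The nose is over the shoe at crop (603,155), the handle points front left with the knob at (478,214), and the board lies square ahead. The other objects in view haven't moved. Handing in.

```bash
python3 -c "
from workcell import env
print(env.state()['force'],env.state()['time_s']);env.job_done()"
```

```text
[-0.86600843 -0.0838693   0.66074692] 22.5
the job is handed in; nothing more can be done
```

The bench pin is on the column, seated on the ledge, and the lever is locked over it. I handed the job in at 22.5 s with the gripper clear of everything.

- **Moves:** I lifted the pin out of the left bay with a pinch across x and stood it on the bench. I then regripped it across y, because no finger fits behind a seated shoe, and lowered it over the dovetail. The lever was already open at about 0.1 rad, so I only had to swing it closed by the knob.
- **Seating check:** the shoe went down with no side load. It met the ledge at TCP z 85.7, against a predicted 85.6.
- **Lever check:** the knob stopped about 90° from fully open (1.57 rad), with about 10 N opposing. The last pictures show the nose over the shoe and the board square to the mount.
- **Other objects:** the loose items in view are where they were. The arm hid the rack in the last top picture, so I did not recheck the other two heads after the pick. I did not touch them.
- **Disagreements:** the two cameras first disagreed on the mount by about 7 mm in x. Correcting the scene camera with the held shoe cut that to about 2–4 mm, and the fit went in without contact.

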